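# Knock home and pin the carriage lock of a slide-preparation dock

### The arm

A 6-joint arm with a two-finger parallel gripper is mounted at the origin on the work surface. World frame = base frame: x ahead of the robot, y to its left, z up, the work surface at z = 0. Lengths are in m, angles in rad, forces in N, time in s.
With the tool pointing down it reaches from about 0.4 to 0.825 m from the base axis. Payload 7 kg.
Tool frame: the origin (TCP) lies at the very end of the fingers, on their centre line; the grasp point (between the pads) lies 19 mm behind it (arm.grasp_offset is the distance from the TCP to the grasp point, in m); z points along the fingers, y is the line along which they close (so a half turn about z gives the same grasp; the last joint's range is limited). The gripper opens to 88 mm and grips with 3 to 60 N. Pads are 19 mm wide; open, the fingers measure 130 mm over their backs; the gripper's body (78 mm by 193 mm) begins 47 mm behind the grasp point.
Start: joints at [1.581, 0.359, 0.012, 0, -1.224, -0.288], TCP at [0.185, 0.649, 0.227] pointing down, gripper open.
Joint ranges: [-3.07, 3.07], [-1.43, 2.12], [-1.02, 1.25], [-3.03, 1.67], [-3.05, -0], [-3.03, 3.03]. Speed limits (rad/s): [2.39, 2.39, 3.01, 3.14, 3.14, 3.14].

### API

Orientations are given as [roll, pitch, yaw] about the fixed x, y, z axes, in that order (R = Rz(yaw) Ry(pitch) Rx(roll)).
In Python, from station import get_state, cams, arm, nets gives the robot as it stands.
- The arm moves only by the shell command python3 -m creep 'ROWS' [FORCE]. ROWS is a JSON object of lists of equal length, an entry for each row: "translation": the shift along the world's x, y, z in mm, a list of three; "spin": the turn about the world's z in rad; "gripper": the opening, from 0 (shut) to 1 (fully open). In form: {"translation": [[dx, dy, dz], ...], "spin": [spin, ...], "gripper": [gripper, ...]}. A call has 1 to 8 rows; each row shifts and turns the commanded pose from where the row before left it; what a row does not reach is not made up. A row lasts 1/10 s, in which the tool goes at most 50 mm and 8.59 degrees, less where a joint would pass 70% of its speed; a pose out of reach is approached as far as the arm can. A call is refused whole if a number of a shift passes 50 or a number of a turn 0.15, either way. A call with a gripper value outside its range is refused whole. The fingers move at their own pace and stop on an object; FORCE is the grip in N (left out, the last holds). Time passes only in rows, so rows that do not move let the fingers close. It gives the time, the measured TCP pose, the force, the opening and the grip force at its end, in the units of the state.
- get_state(): the state, without advancing time (a new reading comes with each control period).
- cams.grab_frame(name): name is "scene" or "top" or "wrist"; returns a dict with "img" (384x512x3 uint8, red, green, blue), "mtx" (3x3 intrinsics, pixels), "R" (3x3) and "t" (3): a world point X has camera coordinates R X + t. Camera axes: x right, y down, z forward; pixel columns grow to the right and rows downward; lengths in m; the calibration is good to about 2 mm. The wrist camera is an equidistant fisheye: a pixel r from the principal point sees the ray r / f radians off the axis. A picture is of the moment at which its call begins. There is no depth.
- arm.job_done(): hands the job in; it is judged then, once.
Trained networks look in the newest picture that a camera, given by its name, has taken for a name from the list of things; names that differ only in an ending like _2 or _b are one class to them, and where a whole thing is asked for, a point or a joint stands for the part that bears it (a point fixed in the world has none). Each returns a list of dicts, best first, with "confidence" (0 to 1); they miss things now and then, are a little off and sometimes report something else, mostly with a low value. They report only what shows in the picture. A call takes as long as a camera call. They do not tell look-alikes from the thing itself.
- nets.search_frame(camera, label): "centre" ([x, y, z] in m, in world coordinates, good to about 4 mm: the middle of the surface that is visible of it).
- nets.pinpoint(camera, label): "centre" ([x, y, z] in m, in world coordinates, good to about 4 mm: a listed point, or the origin of a listed thing).
The state is a dict: "t": time; "q": joint angles; "qd": joint speeds; "joint_efforts": joint torques, N m; "eef_pos": TCP position; "ee_rot": TCP orientation; "force": force on the tool from outside, world axes, zero at the start; "moment": the same for the moment, N m; "width": finger opening in m; "gripper_force": force on a finger pad.
Only numpy, scipy, OpenCV 4.12 (cv2) and the standard library are available. Lean on these libraries where they do the work, as an engineer would, in place of code of your own. Each camera call takes 0.05 s, during which the arm holds its last target. There are 200 camera calls.

### The job

Lock the vial carriage of the dock: take the orange-faced mallet and strike the brass cap of the sloping, sprung lock bolt with a brisk blow or blows, square on along the bolt's own slope, until the bolt is fully home; only the mallet may touch the cap. Put the mallet back on its black mat, then push the red-headed pin upright down through the yellow tongue and the steel plate under it until its collar sits on the tongue. Leave the blue-headed pin and all the other labware where they stand.

Things in the scene. Friction and masses are not known exactly. Their poses are not given: they have to be found in the camera images.
- dock: Fixed dock, aluminium base plate 295 x 230 x 12 mm (x -145 to +150 mm, y +-115 mm). Origin: on the table under it; x points away from the robot at yaw 0, z up. From front (-x) to back: steel plate with the yellow tongue over it, lock bolt leaning 35 degrees to -x, blue overhead dispensing head, white vial carriage beneath it.
- head_edge (a point): Middle of the lower front edge of the blue dispensing head, at dock (-10, 0, 175) mm. The head runs from here 120 mm back (dock x), 115 mm to each side (y), 50 mm up; it overhangs the bolt, so there is no room for the mallet and gripper straight above the cap. Its posts are at dock x 75, y +-104 mm.
- lock_bolt (a joint): Travel of the sprung lock bolt along its slope, m: 0 fully up, 0.020 fully home (stop). Starts 0 to 0.005. About 7 to 10 N plus damping moves it; stiff enough in its guide to stay where it is driven.
- strike_cap (a point): Brass cap of the bolt, 26 mm diameter, 12 mm thick. Point: centre of its outer (struck) face; z points outward along the bolt's slope (35 degrees from vertical, strike along -z), y is the dock's y. With the bolt up it is at dock (-30, 0, 125) mm, home at (-19, 0, 109) mm. Moves with the bolt.
- tongue_hole (a point): Centre of the 13 mm hole, at the top face of the yellow tongue (34 mm wide, 8 mm thick, horizontal) that the bolt carries. Comes exactly over plate_hole, top face 9 mm above it, when the bolt is home.
- plate_hole (a point): Centre of the 13 mm vertical through hole, at the top face of the fixed steel lock plate (56 x 60 x 8 mm, top 51 mm above the table, free space 31 mm deep beneath it) at dock (-100, 0, 51) mm.
- mallet: Loose mallet, about 0.3 kg, standing on one face with its handle level. Head: cylinder 40 mm diameter, 64 mm long along the mallet's z, orange faces at both ends. Origin: centre of the lower face. Wooden handle along -x from the head: 14 mm wide (y), 18 mm high, axis 32 mm above the origin, x from -18 to -145 mm. Grip it close to the head (about x -40 mm).
- mat: Fixed black rubber mat 150 x 110 x 4 mm, where the mallet starts standing. Origin: centre of its underside.
- lock_pin: Loose red-headed pin standing in one of the two holes of a grey stand. Origin: its lower tip; z up. Shank 10 mm diameter, 38 mm long with a 4 mm taper at the tip; collar 22 mm diameter from 38 to 42 mm; red knob 16 mm diameter from 42 to 66 mm above the tip. Its tip is 24 mm deep in the stand.
- spare_pin: Bystander: like lock_pin but with a blue knob, in the stand's other hole, 48 mm away along the stand's y.
- pin_stand: Fixed grey stand 60 (x) x 100 (y) x 30 mm with the two pin holes at y +-24 mm, 24 mm deep. Origin: centre of its underside.
- vial_a: Bystander: blue-capped vial 25 mm diameter, 62 mm tall, on the dock's base plate on its +y side. Origin: centre of its underside.
- vial_b: Bystander: the same on the -y side.
- reagent: Bystander: amber bottle 70 mm diameter, 150 mm tall. Origin: centre of its underside.
- beaker: Bystander: glass beaker 72 mm diameter, 90 mm tall. Origin: centre of its underside.
- tip_box: Bystander: green box 90 x 70 x 55 mm. Origin: centre of its underside.
- dish: Bystander: flat clear dish 90 mm diameter, 16 mm tall. Origin: centre of its underside.
- small_jar: Bystander: jar with red cap, 48 mm diameter, 60 mm tall. Origin: centre of its underside.
Not all that is in view belongs to the job. Leave any pink or turquoise look-alike of the mallet alone.

How it is judged:
By the outcome, as a careful person would: the job done as asked, in the order asked, and still so for the second after the job is handed in, with the robot touching nothing.
It also fails if it takes over 67 s, if anything falls off the work surface, if the arm or the gripper's body presses on something with over 40 N, if the wrist force passes 120 N, or if a joint passes its speed limit or range.

## Working session

There is one attempt and no reset: what is moved stays moved. The work goes in short steps, Python scripts to look and compute and a shell command to move; the robot and the scene stay as the last step left them, time stands still between calls to the robot, and variables do not carry over. Pictures are saved under pics/ and viewed, at most 10 in all, crops included, and the job is handed in when it is done.

```bash
mkdir -p pics; cat > h.py <<'E'
import numpy as np, cv2
from station import get_state, cams, arm, nets
def snap(n,f,crop=None,s=1):
    c=cams.grab_frame(n); im=c["img"][:,:,::-1]
    if crop: im=im[crop[1]:crop[3],crop[0]:crop[2]]
    if s!=1: im=cv2.resize(im,None,fx=s,fy=s,interpolation=cv2.INTER_CUBIC)
    cv2.imwrite("pics/"+f,im); return c
def proj(c,X):
    p=c["mtx"]@(c["R"]@np.asarray(X,float)+c["t"]); return p[:2]/p[2]
def ray(c,uv,z):   # pixel -> world point on plane z
    d=c["R"].T@np.linalg.inv(c["mtx"])@[uv[0],uv[1],1.]; o=-c["R"].T@c["t"]
    return o+d*(z-o[2])/d[2]
E
python3 - <<'E'
from h import *
a=snap("top","top0.png"); b=snap("scene","scene0.png")
im=np.vstack([cv2.imread("pics/top0.png"),]);
for c in (a,b): print(np.round(-c["R"].T@c["t"],3), np.round(c["R"],3).tolist(), c["mtx"][0,0])
for cam in("top","scene"):
  for l in ["mallet","lock_pin","spare_pin","pin_stand","mat","dock","strike_cap","tongue_hole","plate_hole","head_edge"]:
    r=nets.pinpoint(cam,l); print(cam,l,[(np.round(x["centre"],3).tolist(),round(x["confidence"],2)) for x in r[:3]])
print(get_state())
E
```

```text
[0.382 0.086 1.459] [[0.016, -1.0, 0.006], [-0.996, -0.017, -0.089], [0.089, -0.005, -0.996]] 378.3389570385378
[ 0.982 -0.589  0.794] [[0.816, 0.577, 0.008], [0.368, -0.509, -0.778], [-0.445, 0.638, -0.628]] 381.8223250477423
top mallet [([0.472, 0.333, 0.007], 0.74), ([0.34, 0.554, -0.001], 0.68), ([0.264, 0.162, -0.004], 0.64)]
top lock_pin [([0.438, -0.343, 0.004], 0.43), ([0.586, -0.353, -0.002], 0.16)]
top spare_pin []
top pin_stand [([0.447, -0.322, 0.0], 0.95)]
top mat [([0.443, 0.33, -0.002], 0.56)]
top dock [([0.61, -0.039, 0.001], 0.95), ([0.474, 0.333, 0.007], 0.48), ([0.601, -0.04, 0.174], 0.38)]
top strike_cap [([0.582, -0.041, 0.125], 0.65)]
top tongue_hole [([0.507, -0.056, 0.076], 0.53), ([0.602, 0.395, -0.002], 0.24)]
top plate_hole [([0.512, -0.056, 0.054], 0.78), ([0.73, -0.283, 0.0], 0.44)]
top head_edge [([0.599, -0.038, 0.173], 0.64), ([0.473, 0.333, 0.004], 0.58)]
scene mallet [([0.339, 0.561, 0.005], 0.77), ([0.474, 0.334, 0.005], 0.76), ([0.263, 0.164, -0.005], 0.64)]
scene lock_pin [([0.437, -0.342, 0.005], 0.4), ([0.51, 0.03, 0.012], 0.17)]
scene spare_pin
[... 272 characters left out ...]
056, 0.049], 0.69)]
scene head_edge []
{'t': 1.1, 'q': array([ 1.58106974e+00,  3.58586724e-01,  1.19269658e-02, -3.88032653e-05,
       -1.22412460e+00, -2.88084719e-01]), 'qd': array([ 0.0009016 ,  0.0001776 , -0.00037969, -0.00061492,  0.0016939 ,
       -0.00049172]), 'joint_efforts': array([-1.52668323e-03, -5.82393658e+01,  2.93298733e+01,  7.00207695e+00,
        1.22628282e-02, -2.57911307e-05]), 'eef_pos': array([0.1851277 , 0.6490921 , 0.22657459]), 'ee_rot': array([-3.14159154e+00,  3.83925262e-05, -2.77824493e-01]), 'force': array([ 0.17199838, -0.08371912,  0.3638176 ]), 'moment': array([-0.01630345,  0.01305602, -0.0163472 ]), 'gripper_force': 0.0, 'width': 0.08751292173628823}
```

View pics/top0.png

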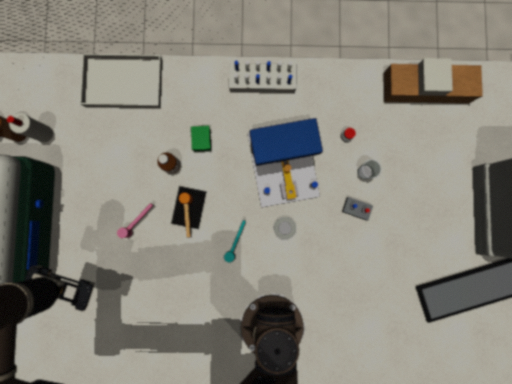

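View pics/scene0.png

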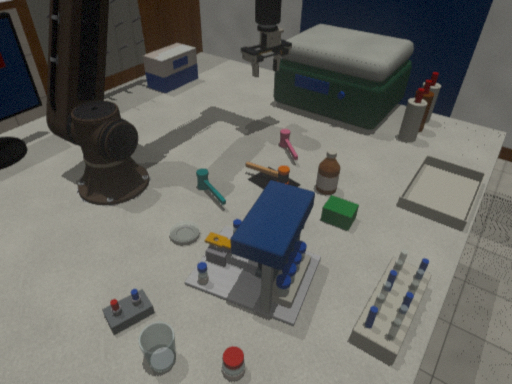

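```bash
cat > m.py <<'E'
from h import *
def seg(c,lo,hi,box,minn=4):
    hsv=cv2.cvtColor(c["img"],cv2.COLOR_RGB2HSV); m=cv2.inRange(hsv,lo,hi)
    k=np.zeros_like(m); k[box[1]:box[3],box[0]:box[2]]=1; m=m*k
    n,l,s,ce=cv2.connectedComponentsWithStats(m)
    i=1+np.argmax(s[1:,4]); return (l==i).astype(np.uint8),ce[i],s[i,4]
E
python3 - <<'E'
from m import *
c=cams.grab_frame("top")
# blue head
m,ce,n=seg(c,(100,100,40),(125,255,255),(235,110,340,175))
pts=cv2.findContours(m,0,2)[0][0][:,0]; 
r=cv2.minAreaRect(pts); bx=cv2.boxPoints(r); print("blue px",ce,n,bx.round(1).tolist())
print([ray(c,p,.225)[:2].round(4).tolist() for p in bx])
for nm,lo,hi,bxx,z in [("malletface",(5,150,120),(20,255,255),(170,180,205,245),.068),("tongue",(18,120,100),(32,255,255),(270,155,305,210),.075),("redpin",(0,120,80),(6,255,255),(335,190,380,225),.072),("bluepin",(105,100,60),(125,255,255),(335,190,380,225),.072)]:
    m,ce,n=seg(c,lo,hi,bxx); print(nm,ce.round(1),n,ray(c,ce,z).round(4))
    if nm in("malletface","tongue"):
        ys,xs=np.nonzero(m); print(" rows",[(int(y),round(xs[ys==y].mean(),1),int((ys==y).sum())) for y in np.unique(ys)])
# net checks
for l in ["dock","head_edge","plate_hole","strike_cap","mallet"]:
    print(l,proj(c,nets.pinpoint("top",l)[0]["centre"]).round(1))
E
```

```text
blue px [285.38264878 141.30427494] 2386 [[248.6999969482422, 129.89999389648438], [315.70001220703125, 117.69999694824219], [322.0, 152.6999969482422], [255.10000610351562, 164.89999389648438]]
[[0.6913, 0.0962], [0.7366, -0.1263], [0.6187, -0.1475], [0.5742, 0.0733]]
malletface [184.1 197.8] 87 [0.472  0.3309 0.068 ]
 rows [(193, np.float64(184.5), 4), (194, np.float64(184.0), 7), (195, np.float64(184.0), 9), (196, np.float64(184.5), 10), (197, np.float64(184.0), 11), (198, np.float64(184.0), 11), (199, np.float64(183.5), 10), (200, np.float64(184.0), 9), (201, np.float64(184.0), 7), (202, np.float64(184.5), 6), (203, np.float64(185.0), 3)]
tongue [288.7 184.1] 236 [ 0.5285 -0.0531  0.075 ]
 rows [(166, np.float64(284.0), 1), (167, np.float64(283.5), 2), (168, np.float64(283.5), 4), (169, np.float64(285.0), 5), (170, np.float64(284.5), 4), (171, np.float64(286.0), 7), (172, np.float64(286.5), 6), (173, np.float64(287.0), 7), (174, np.float64(287.0), 7), (175, np.float64(287.0), 7), (176, np.float64(287.0), 7), (177, np.float64(287.0), 7), (178, np.float64(287.0), 7), (179, np.float64(288.0), 7), (180, np.float64(288.0), 7), (181, np.float64(288.0), 7), (182, np.float64(288.5), 8), (183, np.float64(288.5), 8), (184, np.float64(289.5), 8), (185, np.float64(289.5), 8), (186, np.float64(289.0), 9), (187, np.float64(289.5), 10), (188, np.float64(290.0), 9), (189, np.float64(290.0), 9), (190, np.float64(290.0), 9), (191, np.float64(289.9), 7), (192, np.float64(290.7), 7), (193, np.float64(291.0), 9), (194, np.float64(291.0), 9), (195, np.float64(291.0), 9), (196, np.float64(291.0), 9), (197, np.float64(291.0), 9), (198, np.float64(290.0), 7)]
redpin [367.  209.8] 19 [ 0.4388 -0.3416  0.072 ]
bluepin [354.6 205.6] 15 [ 0.4534 -0.2962  0.072 ]
dock [283.1 165.9]
head_edge [288.3 160.4]Traceback (most recent call last):
  File "<stdin>", line 14, in <module>
IndexError: list index out of range
```

```bash
python3 -m creep '{"translation":[[31,-35,0],[31,-35,0],[31,-35,0],[31,-35,0],[31,-35,0],[31,-35,0],[31,-35,0],[31,-35,0]],"spin":[0.1,0.1,0.1,0.09,0,0,0,0],"gripper":[1,1,1,1,1,1,1,1]}' 30
python3 -m creep '{"translation":[[19,-18,-30],[19,-18,-40],[0,0,0],[0,0,0]],"spin":[0,0,0,0],"gripper":[1,1,1,1]}'
cat >> m.py <<'E'
def wray(c,uv,z):
    K=c["mtx"]; v=np.array([(uv[0]-K[0,2])/K[0,0],(uv[1]-K[1,2])/K[1,1]]); r=np.linalg.norm(v)+1e-12
    d=c["R"].T@np.r_[np.sin(r)*v/r,np.cos(r)]; o=-c["R"].T@c["t"]; return o+d*(z-o[2])/d[2]
def wproj(c,X):
    p=c["R"]@np.asarray(X,float)+c["t"]; n=np.hypot(p[0],p[1])+1e-12; K=c["mtx"]; th=np.arctan2(n,p[2])
    return np.array([K[0,0]*th*p[0]/n+K[0,2],K[1,1]*th*p[1]/n+K[1,2]])
E
python3 - <<'E'
from m import *
snap("wrist","w1.png"); print(get_state()["eef_pos"],get_state()["ee_rot"])
E
```

```text
t: 2.1
eef_pos: [0.4341, 0.3676, 0.227]
ee_rot: [-3.141, -0.001, 0.113]
force: [0.3, 0.6, 0.0]
width: 0.0879
gripper_force: 0.0
t: 2.5
eef_pos: [0.4714, 0.3323, 0.156]
ee_rot: [3.14, 0.001, 0.111]
force: [-0.4, -0.2, 0.8]
width: 0.0878
gripper_force: 0.0
[0.47159965 0.33345005 0.15717556] [-3.14148156e+00 -7.71952939e-04  1.12053991e-01]
```

View pics/w1.png

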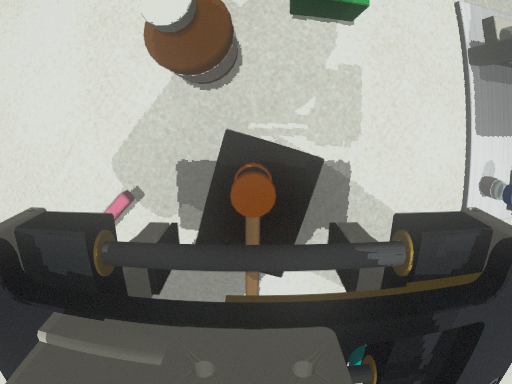

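```bash
python3 - <<'E'
from m import *
c=cams.grab_frame("wrist"); 
m,ce,n=seg(c,(3,150,80),(20,255,255),(225,172,285,220)); print(ce,n)
print(wray(c,(253.5,196),.068).round(4))
hsv=cv2.cvtColor(c["img"],cv2.COLOR_RGB2HSV)
P=[]
for v in (222,228,234,288,292):
    row=c["img"][v].astype(int); xs=np.nonzero((row[:,0]-row[:,2]>35)&(abs(np.arange(512)-253)<14))[0]; 
    if len(xs): P.append(wray(c,((xs.min()+xs.max())/2,v),.045)); print(v,xs.min(),xs.max(),P[-1].round(4))
P=np.array(P); d=P[0]-P[-1]; print("yaw",np.arctan2(d[1],d[0]))
E
```

```text
[254.11721612 194.43528694] 1638
[0.4724 0.3341 0.068 ]
222 248 260 [0.4404 0.33   0.045 ]
228 248 259 [0.4342 0.3297 0.045 ]
234 248 260 [0.428  0.3285 0.045 ]
288 247 258 [0.3654 0.323  0.045 ]
292 247 258 [0.3602 0.3224 0.045 ]
yaw 0.0940093056918673
```

```bash
python3 -m creep '{"translation":[[0.5,0,-39],[0,0,-39],[0,0,-39],[0,0,0],[0,0,0],[0,0,0],[0,0,0],[0,0,0]],"spin":[-0.018,0,0,0,0,0,0,0],"gripper":[1,1,1,0.3,0.3,0.3,0.3,0.3]}' 30
python3 -m creep '{"translation":[[0,0,20],[0,0,40],[0,0,40],[0,0,20],[0,0,0],[0,0,0]],"spin":[0,0,0,0,0,0],"gripper":[0.3,0.3,0.3,0.3,0.3,0.3]}' 30
python3 - <<'E'
from m import *
c=cams.grab_frame("scene"); u=proj(c,get_state()["eef_pos"]).astype(int); print(u,get_state()["moment"])
x0,y0=max(u[0]-90,0),max(u[1]-75,0)
cv2.imwrite("pics/s2.png",cv2.resize(c["img"][y0:y0+150,x0:x0+180,::-1],None,fx=4,fy=4))
E
```

```text
t: 3.4
eef_pos: [0.4722, 0.334, 0.0414]
ee_rot: [-3.139, -0.002, 0.094]
force: [-0.5, 1.2, -1.6]
width: 0.0535
gripper_force: 0.0
t: 4.0
eef_pos: [0.4716, 0.3332, 0.1606]
ee_rot: [-3.14, -0.001, 0.094]
force: [0.7, -0.1, -0.4]
width: 0.0265
gripper_force: 0.0
[285 144] [-0.10124306  0.00890209 -0.06330351]
```

View pics/s2.png

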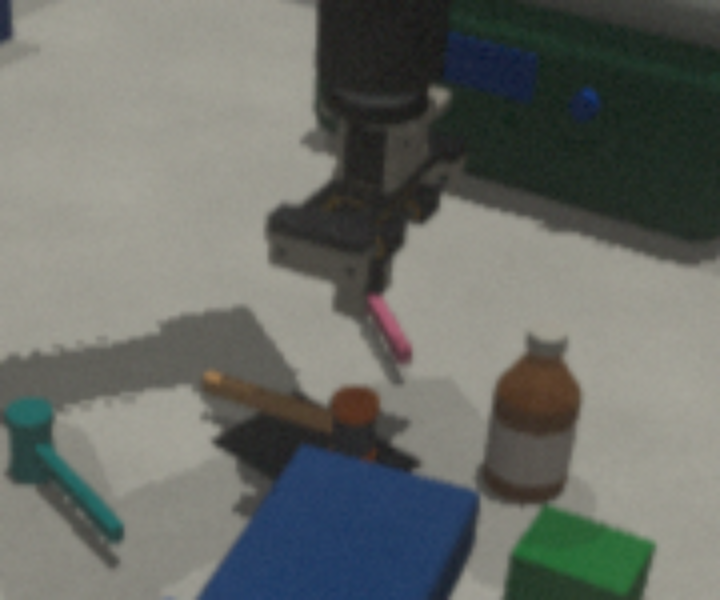

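```bash
python3 -m creep '{"translation":[[0,0,0],[0,0,0],[0,0,0],[0,0,0],[0,0,-20],[0,0,-40],[0,0,-40],[0,0,-20]],"spin":[0,0,0,0,0,0,0,0],"gripper":[0.65,0.65,0.65,0.65,0.65,0.65,0.65,0.65]}' 30
python3 -m creep '{"translation":[[0,0,0],[0,0,0],[0,0,0],[0,0,0],[0,0,0],[0,0,0]],"spin":[0,0,0,0,0,0],"gripper":[0.3,0.3,0.3,0.3,0.3,0.3]}' 30
```

```text
t: 4.85
eef_pos: [0.4703, 0.3316, 0.0363]
ee_rot: [3.139, 0.003, 0.094]
force: [0.3, 0.1, 0.1]
width: 0.0572
gripper_force: 0.0
t: 5.45
eef_pos: [0.4724, 0.3338, 0.0409]
ee_rot: [-3.14, -0.002, 0.095]
force: [1.0, -1.1, 4.9]
width: 0.0391
gripper_force: 30.0
```

Gripped (39 mm, 30 N). Lift, then look.

```bash
python3 -m creep '{"translation":[[0,0,20],[0,0,40],[0,0,40],[0,0,40],[0,0,10],[0,0,0],[0,0,0]],"spin":[0,0,0,0,0,0,0],"gripper":[0.3,0.3,0.3,0.3,0.3,0.3,0.3]}' 30
cat >> m.py <<'E'
def tilt(verbose=1):
    "mallet handle pitch from scene view: handle pixels' line vs model, grip point G"
    c=cams.grab_frame("scene"); s=get_state(); return c,s
E
python3 - <<'E'
from m import *
c=cams.grab_frame("scene"); s=get_state(); u=proj(c,s["eef_pos"]).astype(int); print(u,s["eef_pos"],s["moment"],s["force"],s["width"])
x0,y0=max(u[0]-80,0),max(u[1]-60,0)
cv2.imwrite("pics/s3.png",cv2.resize(c["img"][y0:y0+130,x0:x0+150,::-1],None,fx=4,fy=4))
print(x0,y0)
E
```

```text
t: 6.15
eef_pos: [0.4706, 0.3324, 0.188]
ee_rot: [3.141, 0.002, 0.094]
force: [0.2, -0.9, -3.4]
width: 0.0392
gripper_force: 30.0
[285 136] [0.47056285 0.33218392 0.18744969] [-0.07228861 -0.01443691  0.00913495] [ 0.30897109 -0.88519358 -4.67639016] 0.039440914336882626
205 76
```

View pics/s3.png

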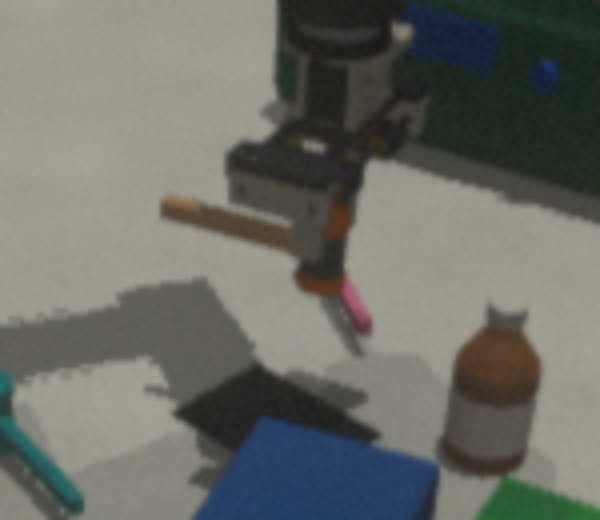

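```bash
cat >> m.py <<'E'
def tilt(cam="scene",d=.055,c=None,s=None):
    c=c or cams.grab_frame(cam); s=s or get_state(); G=np.array(s["eef_pos"])+[0,0,.019]; y=s["ee_rot"][2]
    hsv=cv2.cvtColor(c["img"],cv2.COLOR_RGB2HSV); m=cv2.inRange(hsv,(4,70,50),(22,255,255))>0
    best=[]
    for th in np.radians(np.arange(-20,75,1.)):
        X=[]
        for a in np.linspace(-.160,-.045,60):
            for w in (-.014,-.007,-.003,0,.003,.007,.014):
                cc=.032-d+w; h=a*np.cos(th)-cc*np.sin(th); z=a*np.sin(th)+cc*np.cos(th)
                X.append((G+[h*np.cos(y),h*np.sin(y),z],1 if abs(w)<.01 and a>-.145 else -1.5))
        P=np.array([proj(c,x) for x,_ in X]).round().astype(int); k=(P[:,0]>=0)&(P[:,0]<512)&(P[:,1]>=0)&(P[:,1]<384)
        W=np.array([w for _,w in X]); best.append((float((m[P[k,1],P[k,0]]*W[k]).sum()),round(np.degrees(th))))
    best.sort(); return best[:-4:-1]
E
python3 -c "
from m import *
print(tilt())"
python3 -m creep '{"translation":[[0,0,0],[0,0,0]],"spin":[0,0],"gripper":[0.3,0.3]}' 12
python3 -c "
from m import *
print(tilt())"
```

```text
[(246.0, 1), (233.0, 0), (224.0, 2)]
t: 6.45
eef_pos: [0.4713, 0.3328, 0.1883]
ee_rot: [3.14, 0.001, 0.094]
force: [0.4, -0.3, -2.8]
width: 0.0393
gripper_force: 12.0
[(245.0, 2), (242.0, 1), (222.0, 0)]
```

```bash
python3 -m creep '{"translation":[[0,0,0],[0,0,0]],"spin":[0,0],"gripper":[0.3,0.3]}' 7
python3 -c "
from m import *
print(tilt())"
python3 -m creep '{"translation":[[0,0,0],[0,0,0]],"spin":[0,0],"gripper":[0.3,0.3]}' 5
python3 -c "
from m import *
print(tilt())"
```

```text
t: 6.7
eef_pos: [0.4716, 0.3331, 0.1894]
ee_rot: [3.141, 0.0, 0.094]
force: [-0.4, 0.5, -2.6]
width: 0.0395
gripper_force: 7.0
[(250.5, 2), (243.0, 1), (232.0, 3)]
t: 6.95
eef_pos: [0.4716, 0.3331, 0.1896]
ee_rot: [-3.142, -0.0, 0.094]
force: [-0.4, -0.1, -2.3]
width: 0.0396
gripper_force: 5.0
[(243.5, 10), (232.5, 11), (224.0, 9)]
```

```bash
python3 -m creep '{"translation":[[0,0,0]],"spin":[0],"gripper":[0.3]}' 5
python3 -c "
from m import *
print(tilt(),get_state()['force'])"
python3 -m creep '{"translation":[[0,0,0]],"spin":[0],"gripper":[0.3]}' 5
python3 -c "
from m import *
print(tilt(),get_state()['force'])"
```

```text
t: 7.1
eef_pos: [0.4716, 0.3331, 0.1896]
ee_rot: [-3.142, -0.0, 0.094]
force: [0.2, -0.2, -2.7]
width: 0.0402
gripper_force: 5.0
[(241.0, 11), (240.5, 10), (222.5, 9)] [-0.51191373  0.93486113 -2.78374592]
t: 7.25
eef_pos: [0.4716, 0.3331, 0.1896]
ee_rot: [-3.142, -0.0, 0.094]
force: [-0.5, -0.4, -3.3]
width: 0.0399
gripper_force: 5.0
[(240.5, 10), (240.0, 11), (221.0, 9)] [-0.14985813 -0.2137799  -3.47597257]
```

```bash
python3 -m creep '{"translation":[[0,0,0],[0,0,0]],"spin":[0,0],"gripper":[0.3,0.3]}' 4
python3 -c "
from m import *
print(tilt(),get_state()['force'])"
python3 -m creep '{"translation":[[0,0,8],[0,0,-8],[0,0,8],[0,0,-8]],"spin":[0,0,0,0],"gripper":[0.3,0.3,0.3,0.3]}' 4
python3 -c "
from m import *
print(tilt(),get_state()['force'])"
```

```text
t: 7.5
eef_pos: [0.4716, 0.3331, 0.1896]
ee_rot: [-3.142, -0.0, 0.094]
force: [0.2, 1.1, -3.6]
width: 0.0393
gripper_force: 4.0
[(241.0, 11), (240.5, 10), (218.0, 9)] [-0.66724739  0.62502812 -3.28559028]
t: 7.95
eef_pos: [0.4726, 0.3339, 0.1913]
ee_rot: [-3.14, -0.003, 0.095]
force: [0.1, 0.7, -2.6]
width: 0.0399
gripper_force: 4.0
[(240.0, 18), (225.0, 17), (219.5, 19)] [ 0.26390469 -0.24834371 -4.92801492]
```

```bash
python3 -m creep '{"translation":[[0,0,8],[0,0,-8],[0,0,8],[0,0,-8],[0,0,8],[0,0,-8]],"spin":[0,0,0,0,0,0],"gripper":[0.3,0.3,0.3,0.3,0.3,0.3]}' 4
python3 -c "
from m import *
c=cams.grab_frame('scene');s=get_state()
for d in (.045,.05,.055,.06): print(d,tilt(d=d,c=c,s=s))"
python3 -m creep '{"translation":[[0,0,8],[0,0,-8],[0,0,8],[0,0,-8],[0,0,8],[0,0,-8]],"spin":[0,0,0,0,0,0],"gripper":[0.3,0.3,0.3,0.3,0.3,0.3]}' 4
python3 -c "
from m import *
c=cams.grab_frame('scene');s=get_state()
for d in (.045,.05,.055,.06): print(d,tilt(d=d,c=c,s=s))"
```

```text
t: 8.6
eef_pos: [0.4726, 0.3339, 0.1913]
ee_rot: [-3.14, -0.003, 0.095]
force: [-0.3, 0.8, -2.2]
width: 0.0401
gripper_force: 4.0
0.045 [(213.0, 26), (207.5, 25), (202.0, 27)]
0.05 [(232.0, 23), (223.5, 24), (219.0, 22)]
0.055 [(238.0, 20), (237.0, 21), (213.5, 22)]
0.06 [(222.0, 18), (218.0, 17), (212.0, 19)]
t: 9.25
eef_pos: [0.4726, 0.3339, 0.1913]
ee_rot: [-3.14, -0.003, 0.095]
force: [0.8, 0.8, -1.9]
width: 0.0398
gripper_force: 4.0
0.045 [(208.5, 27), (198.5, 28), (198.0, 26)]
0.05 [(221.5, 24), (217.5, 25), (210.0, 23)]
0.055 [(229.0, 21), (225.5, 22), (214.0, 20)]
0.06 [(220.0, 19), (216.0, 18), (207.0, 20)]
```

```bash
python3 -m creep '{"translation":[[-25,-2,0],[-25,-2,0],[0,0,0]],"spin":[0,0,0],"gripper":[0.3,0.3,0.3]}' 30
python3 -m creep '{"translation":[[25,2,0],[25,2,0]],"spin":[0,0],"gripper":[0.3,0.3]}' 30
python3 -m creep '{"translation":[[0,0,0],[0,0,0]],"spin":[0,0],"gripper":[0.3,0.3]}' 4
python3 -m creep '{"translation":[[0,0,0]],"spin":[0],"gripper":[0.3]}' 30
python3 -c "
from m import *
c=cams.grab_frame('scene');s=get_state()
for d in (.05,.055,.06): print(d,tilt(d=d,c=c,s=s))"
```

```text
t: 9.6
eef_pos: [0.4193, 0.3283, 0.1892]
ee_rot: [3.141, 0.001, 0.095]
force: [-0.2, 0.5, -3.1]
width: 0.0389
gripper_force: 30.0
t: 9.8
eef_pos: [0.472, 0.3336, 0.19]
ee_rot: [-3.141, -0.001, 0.096]
force: [-0.4, 0.1, -2.4]
width: 0.0388
gripper_force: 30.0
t: 10.0
eef_pos: [0.4719, 0.3328, 0.1887]
ee_rot: [3.141, 0.001, 0.093]
force: [-0.3, 0.3, -2.8]
width: 0.04
gripper_force: 4.0
t: 10.1
eef_pos: [0.4713, 0.3328, 0.1891]
ee_rot: [3.141, 0.001, 0.094]
force: [-0.2, 0.7, -2.6]
width: 0.0395
gripper_force: 30.0
0.05 [(198.0, 34), (198.0, 33), (188.5, 35)]
0.055 [(213.0, 31), (208.0, 32), (203.5, 30)]
0.06 [(218.0, 28), (213.0, 27), (208.5, 29)]
```

```bash
python3 -m creep '{"translation":[[-18,-2,0],[-18,-2,0],[0,0,0]],"spin":[0,0,0],"gripper":[0.3,0.3,0.3]}' 30
python3 -m creep '{"translation":[[18,2,0],[18,2,0]],"spin":[0,0],"gripper":[0.3,0.3]}' 30
python3 -m creep '{"translation":[[0,0,0]],"spin":[0],"gripper":[0.3]}' 4
python3 -m creep '{"translation":[[0,0,0]],"spin":[0],"gripper":[0.3]}' 40
python3 -c "
from m import *
c=cams.grab_frame('scene');s=get_state()
for d in (.05,.055,.06): print(d,tilt(d=d,c=c,s=s))
t=cams.grab_frame('top')
for d in (.05,.055,.06): print(d,tilt(d=d,c=t,s=s))"
```

```text
t: 10.45
eef_pos: [0.4336, 0.3286, 0.1899]
ee_rot: [-3.141, 0.0, 0.095]
force: [0.7, 0.6, -2.9]
width: 0.0394
gripper_force: 30.0
t: 10.65
eef_pos: [0.4718, 0.3336, 0.1904]
ee_rot: [-3.14, -0.001, 0.096]
force: [-0.1, 1.2, -2.7]
width: 0.0391
gripper_force: 30.0
t: 10.75
eef_pos: [0.4732, 0.3336, 0.1897]
ee_rot: [-3.141, -0.001, 0.094]
force: [-0.5, 0.1, -2.9]
width: 0.04
gripper_force: 4.0
t: 10.85
eef_pos: [0.4716, 0.333, 0.1893]
ee_rot: [3.141, 0.0, 0.094]
force: [-0.6, -1.1, -3.7]
width: 0.0389
gripper_force: 40.0
0.05 [(188.5, 36), (188.0, 37), (187.0, 35)]
0.055 [(213.0, 33), (208.5, 34), (200.0, 32)]
0.06 [(217.5, 30), (213.5, 31), (205.0, 29)]
0.05 [(118.5, 26), (117.5, 27), (115.5, 28)]
0.055 [(114.5, 25), (111.5, 23), (111.0, 24)]
0.06 [(108.0, 21), (106.0, 22), (105.5, 23)]
```

```bash
python3 -m creep '{"translation":[[0,-30,0],[2,-46,0],[2,-46,0],[2,-46,0],[2,-46,0],[2,-46,0],[2,-46,0],[2,-46,0]],"spin":[0.05,0.056,0,0,0,0,0,0],"gripper":[0.3,0.3,0.3,0.3,0.3,0.3,0.3,0.3]}' 50
python3 -m creep '{"translation":[[18,-28,0],[20,-8,-3],[2,0,-2],[0,0,0],[0,0,0]],"spin":[0,0,0,0,0],"gripper":[0.3,0.3,0.3,0.3,0.3]}' 50
python3 - <<'E'
from m import *
s=get_state(); print(s["eef_pos"],s["ee_rot"])
c=cams.grab_frame('scene');t=cams.grab_frame('top')
for cc in(c,t): print([tilt(d=d,c=cc,s=s)[0] for d in(.05,.055,.06)])
for cam in("top","scene","wrist"):
  if cam=="wrist": cams.grab_frame(cam)
  for l in ["mallet","strike_cap","tongue_hole","plate_hole","head_edge","dock"]:
    r=nets.pinpoint(cam,l); print(cam,l,[(np.round(x["centre"],4).tolist(),round(x["confidence"],2)) for x in r[:2]])
a=cv2.resize(c["img"][140:320,150:350,::-1],None,fx=3,fy=3); w=cams.grab_frame("wrist")["img"][:,:,::-1]
cv2.imwrite("pics/s4.png",a); cv2.imwrite("pics/w4.png",w)
E
```

```text
t: 11.75
eef_pos: [0.485, -0.0204, 0.1901]
ee_rot: [-3.141, -0.001, 0.201]
force: [1.5, -0.2, -3.8]
width: 0.0389
gripper_force: 50.0
t: 12.25
eef_pos: [0.5249, -0.0545, 0.1845]
ee_rot: [-3.141, 0.001, 0.201]
force: [0.2, 0.4, -3.1]
width: 0.0389
gripper_force: 50.0
[ 0.52488049 -0.05445821  0.18448709] [-3.14143509e+00  5.34475482e-04  2.00786225e-01]
[(188.5, 35), (220.0, 33), (233.5, 30)]
[(98.5, 31), (103.5, 29), (106.0, 28)]
top mallet [([0.3421, 0.5547, -0.0024], 0.68)]
top strike_cap [([0.7343, -0.2835, -0.001], 0.31), ([0.4434, -0.3241, -0.001], 0.21)]
top tongue_hole [([0.5062, -0.0551, 0.0765], 0.56)]
top plate_hole [([0.5111, -0.058, 0.049], 0.84)]
top head_edge []
top dock []
scene mallet [([0.5552, -0.0482, 0.1516], 0.95), ([0.2628, 0.164, -0.0022], 0.65)]
scene strike_cap []
scene tongue_hole [([0.4972, -0.0545, 0.0746], 0.72), ([0.5109, -0.0557, 0.0537], 0.71)]
scene plate_hole [([0.5117, -0.0553, 0.0546], 0.62), ([0.5926, -0.3517, -0.0038], 0.5)]
scene head_edge []
scene dock [([0.6122, -0.04, -0.0045], 0.72), ([0.4461, -0.3228, -0.0022], 0.27)]
wrist mallet [([0.5565, -0.0473, 0.1515], 0.58)]
wrist strike_cap [([0.5793, -0.0393, 0.1286], 0.7)]
wrist tongue_hole []
wrist plate_hole [([0.554, -0.0487, 0.1509], 0.57)]
wrist head_edge [([0.6017, -0.0384, 0.1776], 0.7)]
wrist dock [([0.6097, -0.036, -0.0017], 0.73)]
```

View pics/s4.png

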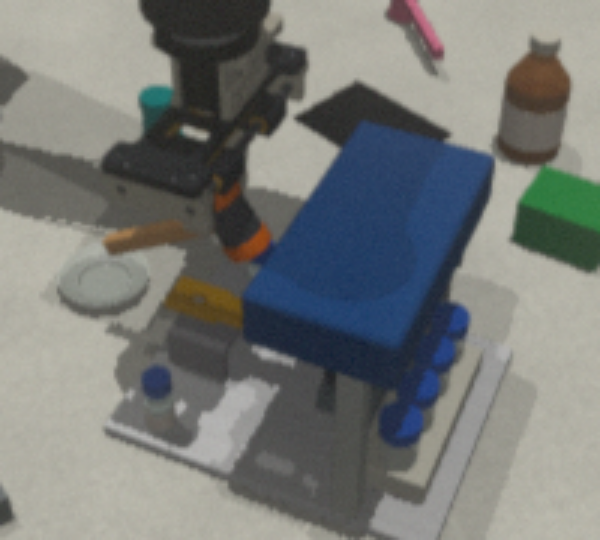

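View pics/w4.png

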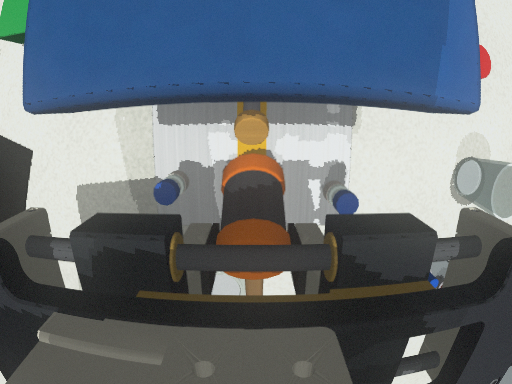

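```bash
python3 -m creep '{"translation":[[-22,-4,0],[-22,-4,0],[0,0,0]],"spin":[0,0,0],"gripper":[0.3,0.3,0.3]}' 40
python3 -m creep '{"translation":[[22,4,0],[22,4,0]],"spin":[0,0],"gripper":[0.3,0.3]}' 30
python3 -m creep '{"translation":[[0,0,0]],"spin":[0],"gripper":[0.3]}' 5
python3 -m creep '{"translation":[[0,0,0],[0,0,0]],"spin":[0,0],"gripper":[0.3,0.3]}' 50
cat > look.py <<'E'
from m import *
s=get_state(); print(s["eef_pos"].round(4),s["ee_rot"].round(3))
c=cams.grab_frame('scene');t=cams.grab_frame('top'); w=cams.grab_frame('wrist')
for cc in(c,t): print([tilt(d=d,c=cc,s=s)[0] for d in(.05,.055,.06,.065)])
D=np.array([.6095,-.0365,0]); y=.2; R=np.array([[np.cos(y),np.sin(y),0],[-np.sin(y),np.cos(y),0],[0,0,1]])
print("TCP in dock mm",(R@(s["eef_pos"]-D)*1e3).round(1))
for cam in("top","scene","wrist"):
  for l in ["mallet","strike_cap","tongue_hole","plate_hole","head_edge","dock"]:
    for x in nets.pinpoint(cam,l)[:1]:
      if x["confidence"]>.5: print(cam,l,"dock mm",(R@(np.array(x["centre"])-D)*1e3).round(1),round(x["confidence"],2))
E
python3 look.py
```

```text
t: 13.65
eef_pos: [0.4791, -0.0634, 0.1845]
ee_rot: [-3.141, 0.001, 0.2]
force: [0.8, 0.1, -2.5]
width: 0.039
gripper_force: 40.0
t: 13.85
eef_pos: [0.5264, -0.0548, 0.1853]
ee_rot: [3.142, -0.002, 0.2]
force: [0.9, -0.8, -2.8]
width: 0.039
gripper_force: 30.0
t: 13.95
eef_pos: [0.5284, -0.0544, 0.1846]
ee_rot: [3.141, -0.001, 0.201]
force: [-1.6, -1.0, -3.3]
width: 0.0394
gripper_force: 5.0
t: 14.15
eef_pos: [0.5252, -0.055, 0.1843]
ee_rot: [-3.141, 0.001, 0.2]
force: [-0.7, -0.1, -3.0]
width: 0.0386
gripper_force: 50.0
[ 0.5252 -0.055   0.1843] [-3.141e+00  1.000e-03  2.000e-01]
[(192.5, 38), (219.0, 35), (228.0, 32), (220.0, 30)]
[(101.0, 33), (104.0, 32), (111.0, 30), (110.5, 27)]
TCP in dock mm [-86.3  -1.4 184.3]
top mallet dock mm [-1.486e+02  6.325e+02 -5.000e-01] 0.58
top plate_hole dock mm [-103.    -4.    51.1] 0.64
top head_edge dock mm [ -82.7 -303.5    4.7] 0.61
scene mallet dock mm [-55.5  -0.9 153.5] 0.94
scene strike_cap dock mm [8.130e+01 4.314e+02 2.000e-01] 0.73
scene tongue_hole dock mm [-110.9    1.7   75.9] 0.57
scene plate_hole dock mm [-101.2   -1.9   52.2] 0.83
scene head_edge dock mm [-203.3 -220.1    5.6] 0.53
scene dock dock mm [ 2.5  3.  -2.8] 0.9
wrist mallet dock mm [-56.1   1.3 154.8] 0.78
wrist strike_cap dock mm [-29.4  -1.3 125. ] 0.66
wrist head_edge dock mm [ -5.8   3.2 178.5] 0.6
wrist dock dock mm [ 6.4 -0.2 -4. ] 0.58
```

```bash
python3 -m creep '{"translation":[[-17.4,-3.5,25.4],[0,0,0],[23.6,4.8,-34.4],[23.6,4.8,-34.4],[-16.9,-3.4,24.6],[0,0,0]],"spin":[0,0,0,0,0,0],"gripper":[0.3,0.3,0.3,0.3,0.3,0.3]}' 50
python3 look.py
```

```text
t: 15.8
eef_pos: [0.5383, -0.0525, 0.1639]
ee_rot: [3.141, 0.005, 0.201]
force: [0.7, 0.1, -1.7]
width: 0.0387
gripper_force: 50.0
[ 0.5383 -0.0525  0.1639] [3.141 0.005 0.201]
[(190.5, 38), (209.5, 36), (222.0, 32), (223.0, 29)]
[(100.0, 33), (102.5, 32), (103.5, 30), (104.5, 28)]
TCP in dock mm [-73.   -1.5 163.9]
top plate_hole dock mm [-101.2   -4.2   52.3] 0.72
scene mallet dock mm [-299.7  265.1   -3.3] 0.78
scene tongue_hole dock mm [-97.1   1.   60.9] 0.61
scene plate_hole dock mm [-99.2   0.3  49.8] 0.6
scene dock dock mm [ 4.  -1.2 -1.3] 0.66
wrist mallet dock mm [-40.4  -1.1 133.5] 0.7
wrist strike_cap dock mm [-43.5  -1.7 134.1] 0.74
```

```bash
python3 -m creep '{"translation":[[-17,-3.4,24.6],[0,0,0],[18.3,3.7,-26.6],[18.3,3.7,-26.6],[0,0,0],[-17,-3.4,24.6],[-17,-3.4,24.6],[0,0,0]],"spin":[0,0,0,0,0,0,0,0],"gripper":[0.3,0.3,0.3,0.3,0.3,0.3,0.3,0.3]}' 50
python3 look.py
python3 - <<'E'
from m import *
c=cams.grab_frame("scene"); t=cams.grab_frame("top")
a=cv2.resize(c["img"][190:280,180:280,::-1],(500,450),interpolation=cv2.INTER_CUBIC); w=cams.grab_frame("wrist")["img"][60:260,130:380,::-1]
w=cv2.resize(w,(300,240)); b=np.zeros((450,800,3),np.uint8); b[:,:500]=a; b[:240,500:]=w; cv2.imwrite("pics/s5.png",b)
E
```

```text
t: 17.65
eef_pos: [0.5244, -0.0552, 0.1899]
ee_rot: [3.141, -0.005, 0.2]
force: [0.6, -0.4, -2.4]
width: 0.0389
gripper_force: 50.0
[ 0.5244 -0.0552  0.1899] [ 3.141 -0.005  0.2  ]
[(207.0, 38), (219.0, 35), (221.5, 33), (203.5, 30)]
[(101.0, 33), (102.0, 32), (102.5, 31), (109.0, 29)]
TCP in dock mm [-87.2  -1.4 189.9]
top mallet dock mm [-1.468e+02  6.336e+02 -3.000e-01] 0.71
top plate_hole dock mm [-99.7  -3.8  54.1] 0.57
scene mallet dock mm [-58.1  -0.2 165.5] 0.91
scene tongue_hole dock mm [-101.4    4.7   61. ] 0.79
scene plate_hole dock mm [-99.4   0.3  52.1] 0.66
scene dock dock mm [ 1.6 -0.8 -2.9] 0.67
wrist mallet dock mm [-57.9   0.5 162.2] 0.84
wrist strike_cap dock mm [-17.7   3.2 112.7] 0.78
wrist plate_hole dock mm [-56.    0.6 158.5] 0.74
wrist head_edge dock mm [ -4.6   0.6 178.6] 0.94
wrist dock dock mm [ 3.7 -1.  -2.3] 0.7
```

View pics/s5.png

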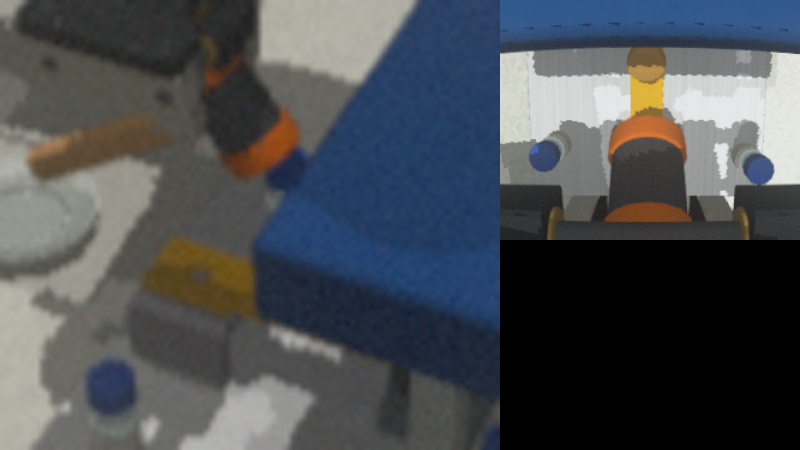

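```bash
python3 -m creep '{"translation":[[17.6,3.6,-26.2],[18.6,3.8,-26.2],[0,0,0]],"spin":[0,0,0],"gripper":[0.3,0.3,0.3]}' 50
python3 -c "
from m import *
print(get_state()['force'],get_state()['moment'],get_state()['eef_pos'])"
python3 -m creep '{"translation":[[-17,-3.4,24.6],[-17,-3.4,24.6],[0,0,0]],"spin":[0,0,0],"gripper":[0.3,0.3,0.3]}' 50
python3 look.py
```

```text
t: 19.15
eef_pos: [0.5598, -0.0477, 0.1311]
ee_rot: [3.142, 0.005, 0.2]
force: [-1.1, -0.8, -3.2]
width: 0.0387
gripper_force: 50.0
[-1.14646261 -0.76545344 -3.1732593 ] [-0.0865374   0.23662837  0.00731952] [ 0.55977451 -0.04769345  0.13105421]
t: 19.45
eef_pos: [0.5265, -0.0547, 0.1872]
ee_rot: [3.141, -0.006, 0.201]
force: [0.6, -0.2, -2.6]
width: 0.0389
gripper_force: 50.0
[ 0.5265 -0.0547  0.1872] [ 3.141 -0.006  0.201]
[(218.5, 35), (223.5, 33), (212.5, 30), (188.0, 27)]
[(101.5, 31), (102.0, 30), (105.0, 29), (107.0, 27)]
TCP in dock mm [-84.9  -1.3 187.2]
top mallet dock mm [-147.   632.1   -0.8] 0.59
top tongue_hole dock mm [-96.    0.3  61.9] 0.56
top plate_hole dock mm [-98.5  -0.4  52.6] 0.95
scene mallet dock mm [-58.4  -3.2 163.5] 0.71
scene tongue_hole dock mm [-228.  -264.3    5.1] 0.62
scene plate_hole dock mm [-103.5    1.5   53.7] 0.71
scene dock dock mm [ 1.7 -2.3 -2.5] 0.6
wrist mallet dock mm [-57.3   1.4 160.7] 0.63
wrist strike_cap dock mm [-16.3   3.9 111.5] 0.83
wrist head_edge dock mm [-17.6   2.7 110.1] 0.59
wrist dock dock mm [ 1.9  0.7 -1.1] 0.96
```

```bash
python3 -m creep '{"translation":[[17.2,3.5,-25.6],[17.2,3.5,-25.6],[0,0,0]],"spin":[0,0,0],"gripper":[0.3,0.3,0.3]}' 50
python3 -m creep '{"translation":[[0.6,0.1,-1.6],[0,0,0]],"spin":[0,0],"gripper":[0.3,0.3]}' 50
python3 -m creep '{"translation":[[0.6,0.1,-1.6],[0,0,0]],"spin":[0,0],"gripper":[0.3,0.3]}' 50
```

```text
t: 20.8
eef_pos: [0.5603, -0.0475, 0.1293]
ee_rot: [3.141, 0.005, 0.2]
force: [-0.3, -0.1, -3.5]
width: 0.039
gripper_force: 50.0
t: 21.0
eef_pos: [0.5613, -0.0473, 0.1309]
ee_rot: [-3.142, -0.001, 0.2]
force: [-0.3, -0.5, -3.3]
width: 0.0391
gripper_force: 50.0
t: 21.2
eef_pos: [0.562, -0.0472, 0.1294]
ee_rot: [-3.141, -0.001, 0.2]
force: [-0.5, -0.4, -2.8]
width: 0.0388
gripper_force: 50.0
```

```bash
python3 look.py; python3 look.py | grep -E "wrist|scene mal"
```

```text
[ 0.562  -0.0472  0.1294] [-3.141e+00 -1.000e-03  2.000e-01]
[(147.5, 35), (152.5, 32), (157.5, 30), (152.5, 27)]
[(100.0, 30), (101.5, 29), (101.0, 27), (100.5, 26)]
TCP in dock mm [-48.7  -1.  129.4]
top mallet dock mm [-102.    -4.7   52.1] 0.74
top plate_hole dock mm [-100.3   -2.5   52.4] 0.7
scene mallet dock mm [-299.6  266.4   -2.7] 0.65
scene tongue_hole dock mm [-98.7   3.5  61.3] 0.79
scene plate_hole dock mm [-100.    -1.6   52.4] 0.57
scene dock dock mm [-0.1 -0.1 -0.3] 0.85
scene mallet dock mm [-301.7  264.3   -4.5] 0.75
```

```bash
python3 -m creep '{"translation":[[0,0,-2],[0,0,0]],"spin":[0,0],"gripper":[0.3,0.3]}' 50
python3 -m creep '{"translation":[[0,0,-2],[0,0,0]],"spin":[0,0],"gripper":[0.3,0.3]}' 50
```

```text
t: 23.5
eef_pos: [0.5621, -0.0473, 0.1279]
ee_rot: [3.141, -0.001, 0.201]
force: [-4.8, 0.9, 6.8]
width: 0.0388
gripper_force: 50.0
t: 23.7
eef_pos: [0.5622, -0.0473, 0.1277]
ee_rot: [3.141, -0.002, 0.201]
force: [-8.8, 3.0, 21.3]
width: 0.0386
gripper_force: 50.0
```

```bash
python3 -m creep '{"translation":[[-17,-3.4,24.6],[-17,-3.4,29],[-20,8,8],[-18,28,0],[-2,46,0],[-2,46,0],[-2,46,0],[-2,46,0]],"spin":[0,0,0,0,0,0,0,0],"gripper":[0.3,0.3,0.3,0.3,0.3,0.3,0.3,0.3]}' 50
python3 -m creep '{"translation":[[-2,46,0],[-2,46,0],[-2,46,0],[-2,35,0],[0,0,0]],"spin":[-0.05,-0.056,0,0,0],"gripper":[0.3,0.3,0.3,0.3,0.3]}' 50
python3 - <<'E'
from m import *
s=get_state();c=cams.grab_frame('scene')
print([tilt(d=d,c=c,s=s)[0] for d in(.045,.05,.055,.06)])
for cam in("scene","top"):
 if cam=="top": t=cams.grab_frame(cam)
 print([(np.round(x["centre"],4).tolist(),round(x["confidence"],2)) for x in nets.pinpoint(cam,"mallet")[:3]])
E
```

```text
t: 24.5
eef_pos: [0.4815, 0.1678, 0.1867]
ee_rot: [-3.141, -0.001, 0.2]
force: [1.3, -1.0, -3.4]
width: 0.0387
gripper_force: 50.0
t: 25.0
eef_pos: [0.4737, 0.3432, 0.1858]
ee_rot: [-3.141, -0.001, 0.098]
force: [-0.4, -1.0, -3.3]
width: 0.0387
gripper_force: 50.0
[(208.0, 38), (221.0, 35), (220.5, 32), (200.5, 30)]
[([0.264, 0.165, -0.0044], 0.94), ([0.5, 0.3453, 0.1648], 0.79), ([0.3417, 0.5584, 0.0005], 0.68)]
[([0.2594, 0.1592, -0.0019], 0.52), ([0.4423, 0.3279, -0.0006], 0.5)]
```

```bash
python3 -m creep '{"translation":[[-1,-9.5,-30],[0,0,-30],[0,0,-20],[0,0,-15],[0,0,-15],[0,0,-10],[0,0,-10],[0,0,0]],"spin":[0,0,0,0,0,0,0,0],"gripper":[0.3,0.3,0.3,0.3,0.3,0.3,0.3,0.3]}' 10
python3 - <<'E'
from m import *
s=get_state();c=cams.grab_frame('scene')
print(s["force"],[tilt(d=d,c=c,s=s)[0] for d in(.045,.05,.055,.06)])
print([(np.round(x["centre"],4).tolist(),round(x["confidence"],2)) for x in nets.pinpoint("scene","mallet")[:3]])
E
```

```text
t: 26.0
eef_pos: [0.4726, 0.3285, 0.0554]
ee_rot: [3.14, 0.001, 0.093]
force: [-1.0, -0.6, -3.1]
width: 0.04
gripper_force: 10.0
[-1.00102878 -0.58412965 -3.11218905] [(229.0, 22), (243.5, 19), (229.5, 17), (218.5, 14)]
[([0.2631, 0.1631, -0.0026], 0.87), ([0.4843, 0.3326, 0.0245], 0.85), ([0.5109, 0.0324, 0.0125], 0.5)]
```

```bash
python3 -m creep '{"translation":[[0,3,-7],[0,0,-7],[0,0,-4],[0,0,-3],[0,0,0]],"spin":[0,0,0,0,0],"gripper":[0.3,0.3,0.3,0.3,0.3]}' 10
python3 - <<'E'
from m import *
s=get_state();c=cams.grab_frame('scene')
print(s["force"],[tilt(d=d,c=c,s=s)[0] for d in(.045,.05,.055,.06)])
print([(np.round(x["centre"],4).tolist(),round(x["confidence"],2)) for x in nets.pinpoint("scene","mallet")[:3]])
E
```

```text
t: 26.6
eef_pos: [0.4749, 0.3342, 0.0371]
ee_rot: [-3.139, -0.004, 0.096]
force: [2.0, 0.3, 10.3]
width: 0.0398
gripper_force: 10.0
[ 1.96575619  0.3039619  10.28540233] [(175.0, 14), (207.5, 10), (228.0, 7), (231.0, 5)]
[([0.4799, 0.3355, 0.0062], 0.79), ([0.2612, 0.1624, -0.0009], 0.77)]
```

```bash
python3 -m creep '{"translation":[[0,0,-2],[0,0,0],[0,0,0]],"spin":[0,0,0],"gripper":[0.3,0.3,0.3]}' 3
python3 -m creep '{"translation":[[0,0,0],[0,0,0],[0,0,0],[0,0,0]],"spin":[0,0,0,0],"gripper":[0.65,0.65,0.65,0.65]}' 3
python3 - <<'E'
from m import *
s=get_state();c=cams.grab_frame('scene')
print(s["force"],[tilt(d=d,c=c,s=s)[0] for d in(.045,.05,.055,.06)])
print([(np.round(x["centre"],4).tolist(),round(x["confidence"],2)) for x in nets.pinpoint("scene","mallet")[:3]])
E
```

```text
t: 27.0
eef_pos: [0.4735, 0.3331, 0.034]
ee_rot: [-3.141, -0.001, 0.095]
force: [0.4, -0.2, 5.1]
width: 0.0399
gripper_force: 3.0
t: 27.4
eef_pos: [0.4727, 0.3323, 0.033]
ee_rot: [3.141, 0.001, 0.094]
force: [0.4, 0.2, -0.1]
width: 0.0566
gripper_force: 0.0
[ 0.44392703  0.19795945 -0.12930534] [(123.0, 3), (149.0, 1), (159.0, -2), (162.0, -5)]
[([0.2643, 0.1648, -0.0027], 0.88), ([0.4788, 0.3328, -0.0002], 0.62)]
```

```bash
python3 -m creep '{"translation":[[0,0,25],[0,0,45],[0,0,45],[0,-20,15],[-2,-45,0],[-2,-45,0],[-2,-45,0],[-2,-45,0]],"spin":[0,0,0,0,0,0,0,0],"gripper":[0.65,0.65,0.65,0.65,0.35,0.35,0.35,0.35]}' 15
python3 -m creep '{"translation":[[-3,-45,0],[-3,-45,0],[-3,-45,0],[-3,-45,0],[-3,-45,0],[-3,-45,0],[-3,-45,0],[-3,-45,0]],"spin":[0.1,0.1,0.1,0,0,0,0,0],"gripper":[0.35,0.35,0.35,0.35,0.35,0.35,0.35,0.35]}'
python3 -m creep '{"translation":[[-2,-45,-20],[0,-46,-20],[0,-18,0],[0,0,0]],"spin":[0,0,0,0],"gripper":[0.35,0.35,0.35,0.35]}'
cat > pin.py <<'E'
from m import *
s=get_state(); print(s["eef_pos"],s["ee_rot"],s["width"])
c=cams.grab_frame("wrist")
for nm,lo,hi in [("red",(0,120,60),(6,255,255)),("blue",(105,100,50),(125,255,255))]:
    m,ce,n=seg(c,lo,hi,(180,90,330,290)); p=wray(c,ce,.066); print(nm,ce,n,p.round(4))
for l in("lock_pin","spare_pin","pin_stand"): print(l,[(np.round(x["centre"],4).tolist(),round(x["confidence"],2)) for x in nets.pinpoint("wrist",l)[:2]])
cv2.imwrite("pics/w6.png",c["img"][:,:,::-1])
E
python3 pin.py
```

```text
t: 28.3
eef_pos: [0.4644, 0.1309, 0.1635]
ee_rot: [-3.141, -0.0, 0.095]
force: [1.0, -0.6, 0.2]
width: 0.033
gripper_force: 0.0
t: 29.1
eef_pos: [0.4405, -0.2293, 0.1636]
ee_rot: [3.141, -0.001, 0.394]
force: [1.9, -0.1, -0.0]
width: 0.0308
gripper_force: 0.0
t: 29.5
eef_pos: [0.438, -0.3385, 0.1222]
ee_rot: [-3.14, 0.002, 0.391]
force: [0.5, 0.1, 0.6]
width: 0.0306
gripper_force: 0.0
[ 0.43798267 -0.33854074  0.12215697] [-3.14035881e+00  1.79299957e-03  3.90850686e-01] 0.03057281340213411
red [257.71039604 208.71039604] 404 [ 0.4389 -0.3408  0.066 ]
blue [208.992891   167.91232227] 422 [ 0.4541 -0.2957  0.066 ]
lock_pin [([0.4374, -0.3413, 0.0047], 0.97)]
spare_pin [([0.4517, -0.2968, 0.0094], 0.86)]
pin_stand [([0.4451, -0.3201, 0.0029], 0.79)]
```

View pics/w6.png

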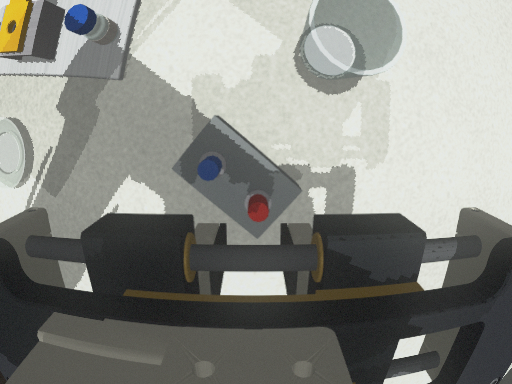

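```bash
python3 -m creep '{"translation":[[0.5,-2.5,-20],[0,0,-30],[0,0,-20],[0,0,0]],"spin":[0,0,0,0],"gripper":[0.35,0.35,0.35,0.35]}' 15
python3 -m creep '{"translation":[[0,0,0],[0,0,0],[0,0,0],[0,0,0],[0,0,0]],"spin":[0,0,0,0,0],"gripper":[0.05,0.05,0.05,0.05,0.05]}' 25
python3 -m creep '{"translation":[[0,0,15],[0,0,20],[0,0,30],[0,0,45],[0,0,0]],"spin":[0,0,0,0,0],"gripper":[0.05,0.05,0.05,0.05,0.05]}' 25
```

```text
t: 30.1
eef_pos: [0.4381, -0.3371, 0.0515]
ee_rot: [-3.139, 0.003, 0.395]
force: [-0.7, -0.5, 1.2]
width: 0.0305
gripper_force: 0.0
t: 30.6
eef_pos: [0.4405, -0.3393, 0.0548]
ee_rot: [3.14, -0.002, 0.395]
force: [0.2, 0.7, 6.4]
width: 0.0148
gripper_force: 24.9
t: 31.1
eef_pos: [0.4424, -0.3406, 0.1697]
ee_rot: [3.134, -0.006, 0.395]
force: [0.7, -1.3, -0.8]
width: 0.0149
gripper_force: 24.9
```

```bash
python3 -m creep '{"translation":[[0,30,0],[3,46,0],[5,46,0],[5,46,0],[5,46,0],[5,45,0],[5,17,0],[0,0,0]],"spin":[-0.07,-0.07,-0.055,0,0,0,0,0],"gripper":[0.05,0.05,0.05,0.05,0.05,0.05,0.05,0.05]}' 25
cat > hole.py <<'E'
from m import *
s=get_state(); print(s["eef_pos"],s["ee_rot"],s["width"])
c=cams.grab_frame("wrist"); h=cv2.cvtColor(c["img"],cv2.COLOR_RGB2HSV)
def show(c,nm,fn,X,z,pr,ry):
    u=pr(c,X); r=22 if nm=="wrist" else 14; x0,y0=int(u[0])-r,int(u[1])-r
    im=c["img"][y0:y0+2*r,x0:x0+2*r]; hs=cv2.cvtColor(im,cv2.COLOR_RGB2HSV)
    print(nm,"pred",u.round(1)); return im,x0,y0
X=[.512,-.056,.060]; u=wproj(c,X).astype(int); print("pred px",u)
m=cv2.inRange(h,(16,110,60),(34,255,255)); k=np.zeros_like(m); k[max(u[1]-60,0):u[1]+60,max(u[0]-60,0):u[0]+60]=255; m&=k
cs,hi=cv2.findContours(m,cv2.RETR_CCOMP,cv2.CHAIN_APPROX_NONE)
for q,hh in zip(cs,hi[0]):
    a=cv2.contourArea(q)
    if hh[3]>=0 and a>8: M=cv2.moments(q); ce=(M["m10"]/M["m00"],M["m01"]/M["m00"]); print("hole",ce,a,wray(c,ce,.060).round(4))
    elif a>50: print("tongue bbox",cv2.boundingRect(q),a)
for l in("tongue_hole","plate_hole","lock_pin"): print(l,[(np.round(x["centre"],4).tolist(),round(x["confidence"],2)) for x in nets.pinpoint("wrist",l)[:2]])
cv2.imwrite("pics/w7.png",c["img"][:,:,::-1])
E
python3 hole.py
```

```text
t: 31.9
eef_pos: [0.468, -0.0606, 0.1637]
ee_rot: [-3.141, -0.001, 0.202]
force: [-0.3, 0.2, -1.2]
width: 0.0153
gripper_force: 24.9
[ 0.46797784 -0.06064907  0.16372112] [-3.14134639e+00 -1.15750190e-03  2.02463165e-01] 0.015317877354405781
pred px [259 144]
tongue bbox (239, 84, 39, 89) 2984.0
hole (257.9329608938547, 143.74581005586592) 179.0 [ 0.5124 -0.0549  0.06  ]
tongue_hole [([0.5139, -0.0538, 0.057], 0.56)]
plate_hole [([0.5085, -0.0602, 0.0498], 0.63)]
lock_pin [([0.4663, -0.0597, 0.1124], 0.68)]
```

```bash
python3 -m creep '{"translation":[[22,2.6,0],[23,2.6,0],[0,0,-20],[0,0,-20],[0,0,0],[0,0,0]],"spin":[0,0,0,0,0,0],"gripper":[0.05,0.05,0.05,0.05,0.05,0.05]}' 25
cat > tip.py <<'E'
from m import *
s=get_state(); T=s["eef_pos"]; print(T,s["force"])
for cam in("wrist","scene","top"):
  c=cams.grab_frame(cam)
  for l in("lock_pin","tongue_hole"): print(cam,l,[(np.round((np.array(x["centre"])-T)*1e3,1).tolist(),round(x["confidence"],2)) for x in nets.pinpoint(cam,l)[:1]])
c=cams.grab_frame("scene")
for nm,X in(("hole",[.5124,-.0549,.06]),("tip",T-[0,0,.049]),("tcp",T)): print(nm,proj(c,X).round(1))
u=proj(c,[.5124,-.0549,.075]).astype(int); im=c["img"][u[1]-30:u[1]+30,u[0]-40:u[0]+40,::-1]
cv2.imwrite("pics/s8.png",cv2.resize(im,None,fx=10,fy=10,interpolation=cv2.INTER_CUBIC)); print("crop0",u-[40,30])
E
python3 tip.py
```

```text
t: 32.7
eef_pos: [0.5122, -0.0586, 0.1236]
ee_rot: [3.141, 0.001, 0.198]
force: [1.1, -0.4, 0.2]
width: 0.0153
gripper_force: 24.9
[ 0.51222057 -0.05862052  0.12356424] [ 1.11797491 -0.44138323  0.15031628]
wrist lock_pin [([-3.1, -0.5, -48.7], 0.77)]
wrist tongue_hole [([4.9, 5.4, -64.6], 0.84)]
scene lock_pin [([-33.9, 390.5, -122.9], 0.53)]
scene tongue_hole [([-0.1, 6.8, -67.5], 0.58)]
top lock_pin []
top tongue_hole []
hole [219.9 243.6]
tip [218.7 240.5]
tcp [217.8 226.9]
crop0 [179 209]
```

View pics/s8.png

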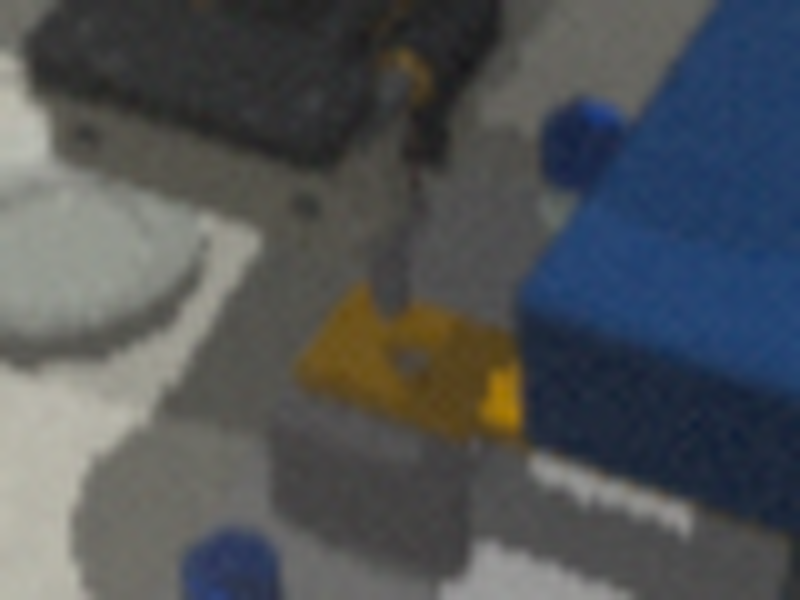

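```bash
cat > rel.py <<'E'
from m import *
s=get_state(); T=s["eef_pos"]; print(T)
c=cams.grab_frame("scene")
print("scene hole",ray(c,(219.8,245),.060).round(4),"tip",ray(c,(218.2,241),T[2]-.049).round(4))
w=cams.grab_frame("wrist"); h=cv2.cvtColor(w["img"],cv2.COLOR_RGB2HSV)
print("wrist px: hole pred",wproj(w,[.5124,-.0549,.06]),"tip pred",wproj(w,T-[0,0,.049]))
m=cv2.inRange(h,(16,110,60),(34,255,255)); u=wproj(w,[.5124,-.0549,.06]).astype(int)
k=np.zeros_like(m); k[max(u[1]-60,0):u[1]+60,u[0]-60:u[0]+60]=255; m&=k
cs,hi=cv2.findContours(m,cv2.RETR_CCOMP,cv2.CHAIN_APPROX_NONE)
for q,hh in zip(cs,hi[0]):
    if cv2.contourArea(q)>8: print(hh[3]>=0,cv2.boundingRect(q),cv2.contourArea(q),cv2.minEnclosingCircle(q))
for v in range(u[1]-30,u[1]+70,6): print(v," ".join("%3d%s"%(w["img"][v,x].mean(),"Y" if m[v,x] else " ") for x in range(u[0]-24,u[0]+25,3)))
E
python3 rel.py
```

```text
[ 0.51251792 -0.05754526  0.12370303]
scene hole [ 0.5155 -0.0591  0.06  ] tip [ 0.5124 -0.0609  0.0747]
wrist px: hole pred [250.91671065 205.10506767] tip pred [254.34871557 211.47603729]
False (288, 233, 8, 32) 100.5 ((293.0, 248.5), 15.628600120544434)
False (211, 233, 9, 32) 119.5 ((213.5, 248.5), 15.700418472290039)
False (229, 145, 45, 81) 2688.0 ((250.5, 185.0), 43.66072082519531)
175 103   98Y  95Y  97Y  97Y  93Y  97Y  98Y 119Y  96Y  95Y  94Y  99Y  98Y  98Y  98Y 103 
181 104  100   95Y  96Y  95Y  97Y  96Y  95Y  93Y  96Y  97Y  94Y  94Y  95Y  97Y  98Y 100 
187 103   99   93Y  97Y  96Y  94Y  94Y  92Y  93Y  94Y  89Y  92Y  95Y  93Y  94Y  91Y  99 
193 132  122   94Y  93Y  90Y  91Y  93Y  91Y  93Y  90Y  92Y  91Y  91Y  90Y  90Y  92Y 122 
199 131  131  116Y 113Y 108Y 106Y 111Y 114  120  119  107   88Y  89Y  89Y  94Y 107Y 126 
205 137  132  116Y 111Y 113Y 110Y  79  110  118  116  115   82   98Y 110Y 106Y 111Y 129 
211 133  126  111Y 110Y 113Y 113Y  94Y  74Y  75Y  77   71  104Y 111Y 105Y 108Y 108Y 127 
217 129  126  112Y 111Y 110Y 111Y 109Y 105Y  72   74   75   73   97Y 108Y 107Y 105Y 125 
223 102  100  104Y  63Y  64Y 105Y  75   93   91   92   91   94   87   84   66Y  66Y 103 
229  88   88   73   39   37   95   94   53   51   54   53   52   82   92   40   45   67 
235  86   84   35   39   36   83   50   49   51   53   53   53   55   48   41   42   35 
241  88   83   35   35   37   49   49   53   49   56   58   48   50   51   34   37   42 
247  49   49   52   50   50   55   55   52   49   49   53   51   54   49   54   53   55 
253  57   58   57   58   57   62   63   57   58   58   58   61   60   57   57   57   60 
259  60   58   59   58   61   60   56   58   59   62   61   63   59   62   62   58   60 
265  58   58   57   60   61   61   61   61   65   61   61   59   60   59   56   61   58 
271  69   50   48   50   60  129  132  127  125  137  141  145  140  145   85   51   48
```

```bash
python3 -m creep '{"translation":[[1.5,2,-6],[0,0,-6],[0,0,-4],[0,0,-3],[0,0,0]],"spin":[0,0,0,0,0],"gripper":[0.05,0.05,0.05,0.05,0.05]}' 25
python3 -m creep '{"translation":[[0,0,-2],[0,0,-2],[0,0,0]],"spin":[0,0,0],"gripper":[0.05,0.05,0.05]}' 25
```

```text
t: 33.8
eef_pos: [0.5138, -0.0556, 0.1038]
ee_rot: [-3.142, 0.001, 0.199]
force: [1.1, 0.6, -0.7]
width: 0.0151
gripper_force: 24.9
t: 34.1
eef_pos: [0.5139, -0.0557, 0.1002]
ee_rot: [-3.142, 0.0, 0.199]
force: [1.6, 0.4, -1.6]
width: 0.0152
gripper_force: 24.9
```

```bash
python3 -m creep '{"translation":[[0,0,-2],[0,0,-2],[0,0,-2],[0,0,0]],"spin":[0,0,0,0],"gripper":[0.05,0.05,0.05,0.05]}' 25
python3 -m creep '{"translation":[[0,0,-2],[0,0,-2],[0,0,-2],[0,0,0]],"spin":[0,0,0,0],"gripper":[0.05,0.05,0.05,0.05]}' 25
```

```text
t: 34.5
eef_pos: [0.5138, -0.0557, 0.0941]
ee_rot: [-3.142, 0.0, 0.199]
force: [0.8, 0.5, -1.3]
width: 0.0151
gripper_force: 24.9
t: 34.9
eef_pos: [0.5138, -0.0557, 0.0881]
ee_rot: [-3.142, 0.0, 0.199]
force: [-0.2, 0.3, -1.0]
width: 0.0153
gripper_force: 24.9
```

```bash
python3 -m creep '{"translation":[[0,0,-4],[0,0,-4],[0,0,-4],[0,0,-2],[0,0,0]],"spin":[0,0,0,0,0],"gripper":[0.05,0.05,0.05,0.05,0.05]}' 25
python3 -m creep '{"translation":[[0,0,-1.5],[0,0,-1.5],[0,0,0]],"spin":[0,0,0],"gripper":[0.05,0.05,0.05]}' 25
```

```text
t: 35.4
eef_pos: [0.5137, -0.0557, 0.074]
ee_rot: [-3.142, 0.001, 0.199]
force: [0.7, 0.3, -1.1]
width: 0.015
gripper_force: 24.9
t: 35.7
eef_pos: [0.5139, -0.0557, 0.0713]
ee_rot: [3.142, 0.0, 0.199]
force: [0.0, -1.2, -1.3]
width: 0.0149
gripper_force: 24.9
```

```bash
python3 -m creep '{"translation":[[0,0,-1.5],[0,0,-1],[0,0,0]],"spin":[0,0,0],"gripper":[0.05,0.05,0.05]}' 25
python3 -m creep '{"translation":[[0,0,-1],[0,0,-1],[0,0,0]],"spin":[0,0,0],"gripper":[0.05,0.05,0.05]}' 25
```

```text
t: 36.0
eef_pos: [0.5143, -0.0559, 0.0706]
ee_rot: [3.141, -0.001, 0.2]
force: [-6.0, -1.2, 16.5]
width: 0.0151
gripper_force: 25.0
t: 36.3
eef_pos: [0.5146, -0.0561, 0.0702]
ee_rot: [3.14, -0.002, 0.201]
force: [-10.6, 1.3, 33.2]
width: 0.0149
gripper_force: 25.0
```

```bash
python3 -m creep '{"translation":[[0,0,2],[0,0,0],[0,0,0],[0,0,0],[0,0,0],[0,0,0]],"spin":[0,0,0,0,0,0],"gripper":[0.45,0.45,0.45,0.45,0.45,0.45]}' 10
python3 -m creep '{"translation":[[0,0,10],[0,0,30],[-10,0,40],[-40,0,20],[-40,0,20],[0,0,0]],"spin":[0,0,0,0,0,0],"gripper":[0.45,0.45,0.45,0.45,0.45,0.45]}' 10
python3 - <<'E'
from m import *
D=np.array([.6115,-.036,0]); y=.2; R=np.array([[np.cos(y),np.sin(y),0],[-np.sin(y),np.cos(y),0],[0,0,1]])
for cam in("wrist","scene","top"):
  c=cams.grab_frame(cam)
  for l in("lock_pin","spare_pin","strike_cap","mallet"):
    print(cam,l,[(np.round(x["centre"],4).tolist(),(R@(np.array(x["centre"])-D)*1e3).round(0).tolist(),round(x["confidence"],2)) for x in nets.pinpoint(cam,l)[:3]])
  pr=wproj if cam=="wrist" else proj
  h=cv2.cvtColor(c["img"],cv2.COLOR_RGB2HSV); u=pr(c,[.5135,-.0555,.076]).astype(int)
  try:
    m,ce,n=seg(c,(0,120,60),(6,255,255),(u[0]-15,u[1]-15,u[0]+15,u[1]+15)); print("red",ce,n,"expected px",pr(c,[.5135,-.0555,.076]).round(1), (wray if cam=="wrist" else ray)(c,ce,.080).round(4))
  except Exception as e: print(e)
E
```

```text
t: 36.9
eef_pos: [0.5138, -0.0557, 0.0686]
ee_rot: [3.142, 0.001, 0.199]
force: [-0.8, -0.2, 0.1]
width: 0.0395
gripper_force: 0.0
t: 37.5
eef_pos: [0.4215, -0.0559, 0.1924]
ee_rot: [-3.141, -0.006, 0.199]
force: [-0.3, -0.2, 1.1]
width: 0.0392
gripper_force: 0.0
wrist lock_pin [([0.5096, -0.0567, 0.0246], [-104.0, -0.0, 25.0], 0.94)]
wrist spare_pin [([0.4523, -0.2959, 0.0103], [-208.0, -223.0, 10.0], 0.73)]
wrist strike_cap []
wrist mallet [([0.2601, 0.1649, 0.0011], [-304.0, 267.0, 1.0], 0.91), ([0.4775, 0.3331, 0.0021], [-58.0, 388.0, 2.0], 0.76), ([0.5126, -0.0527, 0.0576], [-100.0, 3.0, 58.0], 0.6)]
red [273.99137931  96.39655172] 232 expected px [273.9  93.9] [ 0.5109 -0.0558  0.08  ]
scene lock_pin [([0.5102, -0.0542, 0.0222], [-103.0, 2.0, 22.0], 0.6)]
scene spare_pin [([0.4546, -0.2952, 0.0057], [-205.0, -223.0, 6.0], 0.68)]
scene strike_cap [([0.4775, 0.3368, 0.0041], [-57.0, 392.0, 4.0], 0.66)]
scene mallet [([0.4764, 0.3311, 0.0018], [-59.0, 387.0, 2.0], 0.69), ([0.2617, 0.1655, -0.004], [-303.0, 267.0, -4.0], 0.66), ([0.3431, 0.5606, 0.0003], [-145.0, 638.0, 0.0], 0.54)]
red [218.57575758 238.3030303 ] 33 expected px [219.8 239.6] [ 0.5105 -0.0566  0.08  ]
top lock_pin [([0.5093, -0.0572, 0.0234], [-104.0, -0.0, 23.0], 0.54)]
top spare_pin [([0.602, -0.0403, 0.1733], [-10.0, -2.0, 173.0], 0.66), ([0.4531, -0.2981, 0.0106], [-207.0, -225.0, 11.0], 0.62)]
top strike_cap [([0.592, -0.0359, 0.1115], [-19.0, 4.0, 112.0], 0.74)]
top mallet [([0.4791, 0.3342, 0.0066], [-56.0, 389.0, 7.0], 0.84), ([0.3391, 0.5553, -0.0027], [-149.0, 634.0, -3.0], 0.6)]
red [289.875 189.125] 8 expected px [289.3 188.1] [ 0.5094 -0.057   0.08  ]
```

```bash
python3 -c "
from station import arm
print(arm.job_done())"
```

```text
the job is handed in; nothing more can be done
None
```

I struck the bolt home with the mallet, stood the mallet back on its mat, and pushed the red pin down until its collar sat on the tongue. After the blows I pressed the mallet lightly against the cap to confirm the stop (about 25 N, no further travel). I handed the job in at about 38 s and was not told the result.

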